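# Open the filler cap of the steamer behind the cup

### The arm

A 7-joint arm with a two-finger parallel gripper is mounted at the origin on a cart in front of the work surface, level with it; the furniture and walls round the work are solid. World frame = base frame: x ahead of the robot, y to its left, z up, the work surface at z = 0. Lengths are in m, angles in rad, forces in N, time in s.
With the tool pointing down it reaches from about 0.4 to 0.85 m from the base axis. Payload 4.5 kg.
Tool frame: the origin (TCP) lies midway between the tips of the shut fingers; the grasp point (between the pads) lies 19 mm behind it; z points along the fingers, y is the line along which they close (so a half turn about z gives the same grasp; the last joint's range is limited). The gripper opens to 88 mm and grips with 3 to 60 N. Pads are 18 mm wide; open, the fingers measure 123 mm over their backs; the gripper's body (75 mm by 187 mm) begins 45 mm behind the grasp point.
Start: joints at [1.166, 0.689, -0.195, 1.565, 0.157, 0.902, -0.215], TCP at [0.266, -0.566, 0.207] pointing down, gripper open.
Joint ranges: [-3.01, 3.01], [-0.46, 2.08], [-1.47, 1.51], [0.13, 2.56], [-1, 4.14], [0.04, 2.09], [-2.66, 2.66]. Speed limits (rad/s): [2.57, 2.57, 3.14, 3.14, 3.14, 3.14, 3.14].

### API

Orientations are given as a unit quaternion [x, y, z, w].
In Python, from plant import r gives the robot as it stands.
- The arm moves only by the tool carry_out, never from a script. Its argument "plan" is a list of rows, each an object with "rot": the turn, a rotation vector about the tool's x, y, z in rad, a list of three; "xyz": the shift along the tool's x, y, z in m, a list of three; "grip": the closure in counts, from 0 (fully open) to 255 (shut). In form: [{"rot": [wx, wy, wz], "xyz": [dx, dy, dz], "grip": grip}, ...]. A call has 1 to 8 rows; each row is the pose to reach, as a shift and turn from the pose commanded when the call began, along the tool's axes at that moment; what a row does not reach only later rows make up. A row lasts 1/12 s, in which the tool goes at most 41.7 mm and 7.16 degrees, less where a joint would pass 70% of its speed; a pose out of reach is approached as far as the arm can. A call with a gripper value outside its range is refused whole. The fingers move at their own pace and stop on an object; "squeeze" is the grip in N (left out, the last holds). Time passes only in rows, so rows that repeat a pose let the fingers close. It gives the time, the measured TCP pose, the force, the opening and the grip force at its end, in the units of the state.
- r.get_state(): the state, without advancing time (a new reading comes with each control period).
- r.snapshot(name): name is "scene" or "top"; returns the picture (400x640x3 uint8, red, green, blue); there is no depth.
- r.camera_params(name): a dict with "fx", "fy", "cx", "cy" (pixels), "position" and "attitude" of the camera in the world. Camera axes: x right, y down, z forward; pixel columns grow to the right and rows downward; lengths in m; the calibration is good to about 2 mm. A picture is of the moment at which its call begins. camera_params takes no time and is no camera call.
- r.finish_job(): hands the job in; it is judged then, once.
The state is a dict: "clock": time; "q": joint angles; "qd": joint speeds; "joint_torque": joint torques, N m; "tool_pos": TCP position; "eef_rot": TCP orientation; "contact_force": force on the tool from outside, world axes, zero at the start; "moment": the same for the moment, N m; "opening": opening from 0.0 (shut) to 1.0 (fully open); "finger_force": force on a finger pad.
Only numpy, scipy, OpenCV 4.12 (cv2) and the standard library are available. Lean on these libraries where they do the work, as an engineer would, in place of code of your own. Each camera call takes 0.05 s, during which the arm holds its last target. There are 200 camera calls.

### The job

Two cast-iron steamers stand side by side on the stove; one has an ordinary thread on its filler cap and the other a reverse thread, and nobody remembers which. Take the cap of the steamer that has the tin cup standing in front of it: try it gently one way and, if it stops hard, the other way without wrenching it, twist it round until it is loose, lift it straight off and finish while still holding it up level, about a hand's breadth (some 10 cm) above its neck. Leave the other steamer's cap, the tin cup and the spice tin as they are.

Things in the scene. Friction and masses are not known exactly. Their poses are not given: they have to be found in the camera images.
- steamer_a: Squat round cast-iron steamer, 127 mm across, two small ears on its +y and -y sides, fixed to the stove. Origin at the centre of its underside, z up. A filler neck stands in the middle of its top, closed by cap_a. Both steamers look the same.
- steamer_b: Squat round cast-iron steamer, 127 mm across, two small ears on its +y and -y sides, fixed to the stove. Origin at the centre of its underside, z up. A filler neck stands in the middle of its top, closed by cap_b. Both steamers look the same.
- cap_a_bar (a point): Loose round metal cap (63 mm across, about 0.15 kg) on the neck of steamer_a, with an upright grip bar across its top: 46 mm long, 12 mm thick, from 3.5 mm (the cap's flat disc) to 30 mm above the cap's seat. Point: centre of the bar, 16.5 mm above the seat, z = 0.1165 while the cap is on. x along the bar, y across it (pinch across y), z up.
- cap_b_bar (a point): Loose round metal cap (63 mm across, about 0.15 kg) on the neck of steamer_b, with an upright grip bar across its top: 46 mm long, 12 mm thick, from 3.5 mm (the cap's flat disc) to 30 mm above the cap's seat. Point: centre of the bar, 16.5 mm above the seat, z = 0.1165 while the cap is on. x along the bar, y across it (pinch across y), z up.
- neck_a (a point): Seat of cap_a on the neck of steamer_a, 100 mm above the steamer's origin, same axes. Lugs hold the cap like a quick thread. The bar starts within 0.1 rad of this x axis. Wrong way: hard stop within 0.25 rad of it (a try to 0.4 rad tells: twist over 0.5 N m, free under 0.3). Right way: free to a stop at 1.31 rad; from 0.95 rad it lifts off (20 mm clears). Which way: unlike on the two, not visible.
- neck_b (a point): Seat of cap_b on the neck of steamer_b, 100 mm above the steamer's origin, same axes. Lugs hold the cap like a quick thread. The bar starts within 0.1 rad of this x axis. Wrong way: hard stop within 0.25 rad of it (a try to 0.4 rad tells: twist over 0.5 N m, free under 0.3). Right way: free to a stop at 1.31 rad; from 0.95 rad it lifts off (20 mm clears). Which way: unlike on the two, not visible.
- tin_cup: Tin cup with a strap handle, 68 mm across, 62 mm tall, at the front edge of the stove. Origin at the centre of its underside. The steamer on the same side of the stove (same sign of y) is the one to open.
- spice_tin: Spice tin with a metal lid, 49 mm across, 72 mm tall, at the front edge of the stove in front of the other steamer; a bystander. Origin at the centre of its underside.
Not all that is in view belongs to the job. What is shaped like the part that bears cap_b_bar but brown, turquoise or yellow is not meant.

How it is judged:
By the outcome, as a careful person would: the job done as asked, in the order asked, and still so for the second after the job is handed in, while the arm keeps its last pose, push and grip.
It also fails if it takes over 45 s, if anything falls off the work surface, if the arm or the gripper's body presses on something with over 40 N, if the wrist force passes 120 N, or if a joint passes its speed limit or range.

## Working session

There is one attempt and no reset: what is moved stays moved. The work goes in short steps, Python scripts to look and compute and a tool call to move; the robot and the scene stay as the last step left them, time stands still between calls to the robot, and variables do not carry over. Pictures are saved under pics/ and viewed, at most 10 in all, crops included, and the job is handed in when it is done.

Besides the shell and the picture viewer there is one more tool, called after "Emit:" by a JSON object that holds its "name" and its "arguments". carry_out: Moves the arm, as the interface text tells. Its arguments: {"type":"object","properties":{"plan":{"type":"array"},"squeeze":{"type":"number"}},"required":["plan"]}

```bash
mkdir -p pics; ls; python3 - <<'E'
from plant import r
import cv2
for n in("scene","top"):
    cv2.imwrite(f"pics/{n}0.png",r.snapshot(n)[:,:,::-1]); print(r.camera_params(n))
s=r.get_state(); print({k:s[k] for k in("clock","tool_pos","eef_rot","opening","moment")})
E
```

```text
pics
{'fx': 499.41103179556524, 'fy': 499.41103179556524, 'cx': 319.5141950571527, 'cy': 201.95119881597702, 'position': array([-0.06164673,  0.70023109,  0.6323565 ]), 'attitude': array([-0.28319724,  0.82869363, -0.45674026,  0.15637943])}
{'fx': 401.303041599861, 'fy': 401.303041599861, 'cx': 318.9743553347215, 'cy': 200.6216161827679, 'position': array([0.41913069, 0.01408776, 1.11903662]), 'attitude': array([-0.6984485 ,  0.7146754 , -0.02497987,  0.02801395])}
{'clock': 0.1, 'tool_pos': array([ 0.26522197, -0.56525579,  0.20640027]), 'eef_rot': array([ 9.76015085e-01,  2.17701340e-01, -2.50060305e-04, -7.86448938e-04]), 'opening': 1.0018963390567517, 'moment': array([-0.04477006, -0.00021459, -0.03035899])}
```

View pics/top0.png

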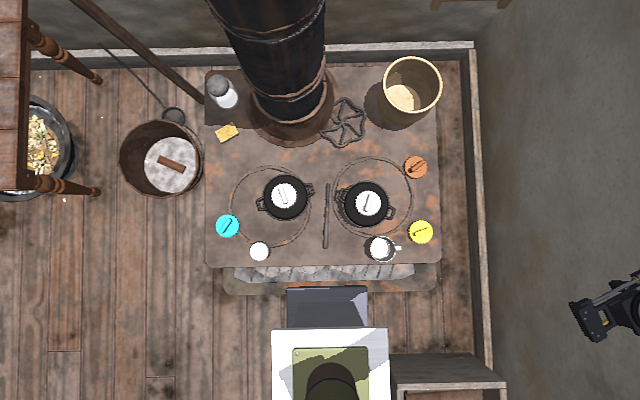

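View pics/scene0.png

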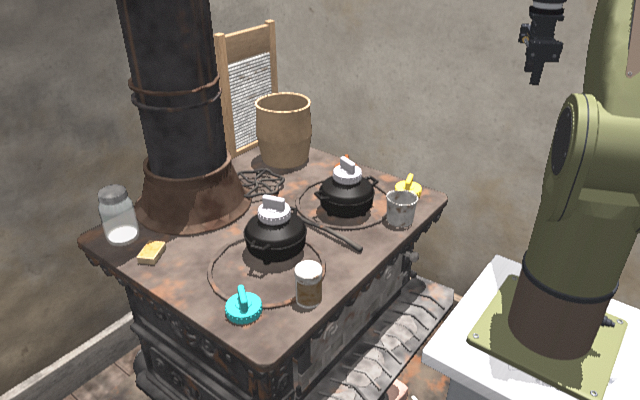

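The top view shows the tin cup at (380,248) and the target cap (right steamer, −y side) at about (368,202). The bar runs slightly off vertical in the image. The spice tin is at (259,251), in front of the left steamer.

```bash
cat > h.py <<'E'
import numpy as np
from scipy.spatial.transform import Rotation as R
from plant import r
def ray(n,u,v,z):
    c=r.camera_params(n); d=R.from_quat(c["attitude"]).apply([(u-c["cx"])/c["fx"],(v-c["cy"])/c["fy"],1])
    p=np.array(c["position"]); return p+d*(z-p[2])/d[2]
E
python3 - <<'E'
from h import *; import cv2
im=cv2.imread("pics/top0.png"); sc=cv2.imread("pics/scene0.png")
def blob(m,x0,x1,y0,y1):
    mm=np.zeros_like(m); mm[y0:y1,x0:x1]=m[y0:y1,x0:x1]; n,l,s,c=cv2.connectedComponentsWithStats(mm)
    i=1+np.argmax(s[1:,4]); return (l==i).astype(np.uint8),s[i],c[i]
g=im.min(axis=2)
w=(g>150).astype(np.uint8)
m,s,c=blob(w,345,392,180,225)
cn=cv2.findContours(m,0,2)[0][0]; (e,rad)=cv2.minEnclosingCircle(cn); print("capT",s,c,e,rad,ray("top",*e,.103))
m,s,c=blob(w,262,305,175,218)
cn=cv2.findContours(m,0,2)[0][0]; (e,rad)=cv2.minEnclosingCircle(cn); print("capL",s,c,e,rad,ray("top",*e,.103))
print(ray("top",380,248,.06))
a=cv2.resize(im[175:265,340:440],None,fx=6,fy=6,interpolation=cv2.INTER_CUBIC)
b=cv2.resize(sc[140:220,310:390],None,fx=6,fy=6,interpolation=cv2.INTER_CUBIC)
cv2.imwrite("pics/a.png",a[:480,:340]); cv2.imwrite("pics/ab.png",np.hstack([a[:480,:310],b]))
E
```

```text
capT [355 191  26  25 478] [367.93723849 202.67364017] (367.5, 202.5) 12.980854988098145 [ 0.48785661 -0.10536608  0.103     ]
capL [271 183  26  25 491] [283.58248473 195.21384929] (283.5, 195.0) 13.124505043029785 [0.51190376 0.10743608 0.103     ]
[ 0.37050714 -0.13935408  0.06      ]
```

View pics/ab.png

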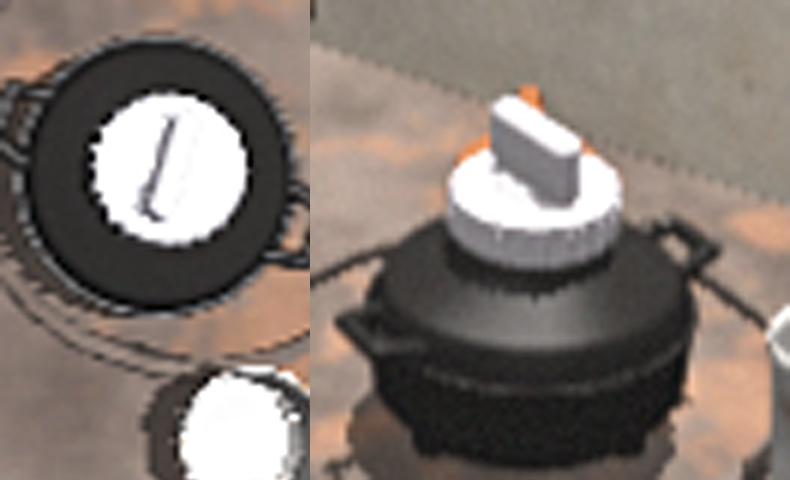

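The crop shows the target bar's left face from crop pixel (172,118) to (150,212) in the top view. The bar's top in the scene view runs from (505,105) to (572,150). The ears are at about (15,122) and (297,238).

```bash
python3 - <<'E'
from h import *
T=lambda u,v,z: ray("top",340+u/6-.4,175+v/6-.4,z)
S=lambda u,v,z: ray("scene",310+(u-310)/6-.4,140+v/6-.4,z)
for a,b in((T(172,118,.11),T(150,212,.11)),(S(503,105,.13),S(570,152,.13)),(T(15,122,.06),T(297,238,.06)),(S(365,330,.06),S(690,245,.06))):
    d=a-b; print((a+b)/2,np.hypot(*d[:2]),np.arctan2(d[1],d[0]))
s=r.get_state(); print(R.from_quat(s["eef_rot"]).as_matrix().round(3))
E
```

```text
[ 0.48848328 -0.10189792  0.11      ] 0.04070891544724853 -0.260375707111899
[ 0.47990316 -0.09697267  0.13      ] 0.04288799992904868 -0.36075610675777786
[ 0.48537707 -0.10509836  0.06      ] 0.13389307852597518 1.1552873888649888
[ 0.48322211 -0.10218582  0.06      ] 0.13948632637039435 1.1233968261652343
[[ 0.905  0.425 -0.001]
 [ 0.425 -0.905  0.001]
 [-0.    -0.002 -1.   ]]
```

Emit:
{"name": "carry_out", "arguments": {"plan": [{"rot": [0, 0, 0.06], "xyz": [0.035, -0.028, 0], "grip": 0}, {"rot": [0, 0, 0.12], "xyz": [0.065, -0.053, 0], "grip": 0}, {"rot": [0, 0, 0.18], "xyz": [0.095, -0.077, 0], "grip": 0}, {"rot": [0, 0, 0.24], "xyz": [0.125, -0.102, 0], "grip": 0}, {"rot": [0, 0, 0.3], "xyz": [0.155, -0.126, 0], "grip": 0}, {"rot": [0, 0, 0.36], "xyz": [0.185, -0.15, 0], "grip": 0}, {"rot": [0, 0, 0.42], "xyz": [0.215, -0.175, 0], "grip": 0}, {"rot": [0, 0, 0.48], "xyz": [0.24, -0.195, 0], "grip": 0}]}}

```text
clock: 0.77
tool_pos: [0.4007, -0.2842, 0.2069]
eef_rot: [1.0, -0.021, -0.0, -0.001]
contact_force: [0.2, -0.4, -0.1]
opening: 0.999
finger_force: 0.0
```

```bash
cat >> h.py <<'E'
def go(p,yaw):
    s=r.get_state(); M=R.from_quat(s["eef_rot"]); 
    G=R.from_euler("z",yaw)*R.from_euler("x",np.pi)
    print("t %.2f"%s["clock"],"q",np.round(s["q"],3),"pos",np.round(s["tool_pos"],4),"yaw %.3f"%np.arctan2(*M.as_matrix()[[1,0],0]),"open %.3f"%s["opening"],"f",np.round(s["contact_force"],1),"m",np.round(s["moment"],2),"ff",s["finger_force"])
    print("xyz",M.inv().apply(np.array(p)-s["tool_pos"]).round(4),"rot",(M.inv()*G).as_rotvec().round(3))
E
python3 -c "
from h import *
go([.487,-.105,.206],-.33)"
```

```text
t 0.77 q [ 0.542  0.516 -0.027  1.965  0.02   0.662 -1.111] pos [ 0.4007 -0.2842  0.2069] yaw -0.042 open 0.999 f [ 0.2 -0.4 -0.1] m [ 0.06 -0.   -0.05] ff 0.0
xyz [ 0.0786 -0.1827  0.0012] rot [-0.001  0.     0.288]
```

Emit:
{"name": "carry_out", "arguments": {"plan": [{"rot": [0, 0, 0.05], "xyz": [0.014, -0.032, 0], "grip": 0}, {"rot": [0, 0, 0.1], "xyz": [0.028, -0.066, 0], "grip": 0}, {"rot": [0, 0, 0.15], "xyz": [0.042, -0.098, 0], "grip": 0}, {"rot": [0, 0, 0.2], "xyz": [0.056, -0.13, 0], "grip": 0}, {"rot": [0, 0, 0.25], "xyz": [0.07, -0.163, 0], "grip": 0}, {"rot": [0, 0, 0.288], "xyz": [0.079, -0.183, 0.001], "grip": 0}, {"rot": [0, 0, 0.288], "xyz": [0.079, -0.183, 0.03], "grip": 0}, {"rot": [0, 0, 0.288], "xyz": [0.079, -0.183, 0.051], "grip": 0}]}}

```text
clock: 1.43
tool_pos: [0.4878, -0.1053, 0.1554]
eef_rot: [0.987, -0.162, 0.001, -0.0]
contact_force: [-0.8, -1.0, -0.5]
opening: 0.998
finger_force: 0.0
```

```bash
python3 - <<'E'
from h import *; import cv2
go([.487,-.105,.107],-.33)
a=r.snapshot("top")[:,:,::-1]; b=r.snapshot("scene")[:,:,::-1]
rs=lambda x:cv2.resize(x,(395,395),interpolation=cv2.INTER_CUBIC)
cv2.imwrite("pics/c1.png",np.hstack([rs(a[160:250,325:415]),rs(b[120:220,300:400])]))
E
```

```text
t 1.43 q [ 0.075  0.608  0.073  2.005 -0.085  0.53  -1.688] pos [ 0.4878 -0.1053  0.1554] yaw -0.325 open 0.998 f [-0.8 -1.  -0.5] m [0.05 0.09 0.03] ff 0.0
xyz [-0.0009  0.      0.0484] rot [-0.001 -0.002  0.005]
```

View pics/c1.png

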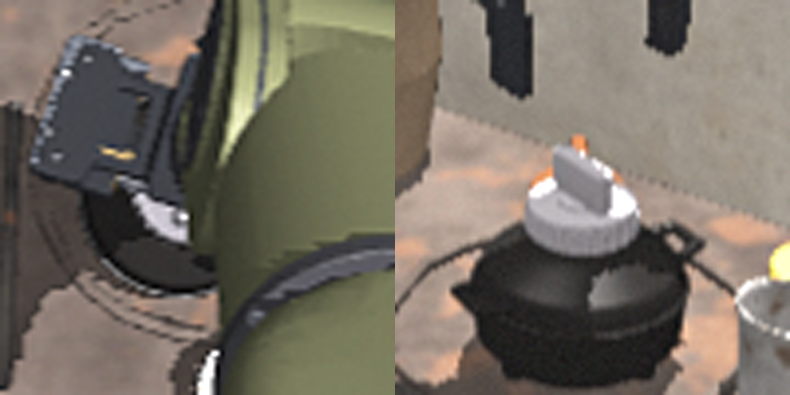

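The fingers straddle the bar, with the bar roughly midway between them. I'll descend and close.

Emit:
{"name": "carry_out", "arguments": {"plan": [{"rot": [0, 0, 0], "xyz": [0, 0, 0.025], "grip": 0}, {"rot": [0, 0, 0], "xyz": [0, 0, 0.047], "grip": 0}, {"rot": [0, 0, 0], "xyz": [0, 0, 0.047], "grip": 180}, {"rot": [0, 0, 0], "xyz": [0, 0, 0.047], "grip": 255}, {"rot": [0, 0, 0], "xyz": [0, 0, 0.047], "grip": 255}, {"rot": [0, 0, 0], "xyz": [0, 0, 0.047], "grip": 255}, {"rot": [0, 0, 0], "xyz": [0, 0, 0.047], "grip": 255}, {"rot": [0, 0, 0], "xyz": [0, 0, 0.047], "grip": 255}], "squeeze": 10}}

```text
clock: 2.2
tool_pos: [0.487, -0.1079, 0.1101]
eef_rot: [0.986, -0.164, 0.001, 0.0]
contact_force: [-0.1, 0.2, -0.2]
opening: 0.573
finger_force: 0.0
```

```bash
python3 -c "
from h import *
go([.487,-.105,.107],-.33)"
```

```text
t 2.20 q [ 0.089  0.688  0.058  2.042 -0.092  0.413 -1.681] pos [ 0.487  -0.1079  0.1101] yaw -0.329 open 0.573 f [-0.1  0.2 -0.2] m [ 0.1  -0.05 -0.  ] ff 0.0
xyz [-0.001  -0.0027  0.0031] rot [-0.    -0.002  0.001]
```

Emit:
{"name": "carry_out", "arguments": {"plan": [{"rot": [0, 0, 0], "xyz": [0, 0, 0], "grip": 255}, {"rot": [0, 0, 0], "xyz": [0, 0, 0], "grip": 255}, {"rot": [0, 0, 0], "xyz": [0, 0, 0], "grip": 255}, {"rot": [0, 0, 0], "xyz": [0, 0, 0], "grip": 255}, {"rot": [0, 0, 0], "xyz": [0, 0, 0], "grip": 255}, {"rot": [0, 0, 0], "xyz": [0, 0, 0], "grip": 255}, {"rot": [0, 0, 0], "xyz": [0, 0, 0], "grip": 255}, {"rot": [0, 0, 0], "xyz": [0, 0, 0], "grip": 255}]}}

```text
clock: 2.87
tool_pos: [0.4864, -0.1077, 0.1091]
eef_rot: [0.986, -0.164, -0.0, 0.0]
contact_force: [-0.0, -0.5, 0.3]
opening: 0.008
finger_force: 0.0
```

```bash
python3 -c "
from h import *
go([.487,-.105,.107],-.33)"
```

```text
t 2.87 q [ 0.089  0.689  0.058  2.042 -0.092  0.412 -1.681] pos [ 0.4864 -0.1077  0.1091] yaw -0.329 open 0.008 f [-0.  -0.5  0.3] m [ 0.05  0.06 -0.03] ff 0.0
xyz [-0.0003 -0.0027  0.0021] rot [0.    0.    0.001]
```

```bash
python3 - <<'E'
from h import *; import cv2
a=r.snapshot("top")[:,:,::-1]; b=r.snapshot("scene")[:,:,::-1]
rs=lambda x:cv2.resize(x,(395,395),interpolation=cv2.INTER_CUBIC)
cv2.imwrite("pics/c2.png",np.hstack([rs(a[160:250,325:415]),rs(b[120:220,300:400])]))
print(r.camera_params("scene"))
E
```

```text
{'fx': 499.41103179556524, 'fy': 499.41103179556524, 'cx': 319.5141950571527, 'cy': 201.95119881597702, 'position': array([-0.06164673,  0.70023109,  0.6323565 ]), 'attitude': array([-0.28319724,  0.82869363, -0.45674026,  0.15637943])}
```

View pics/c2.png

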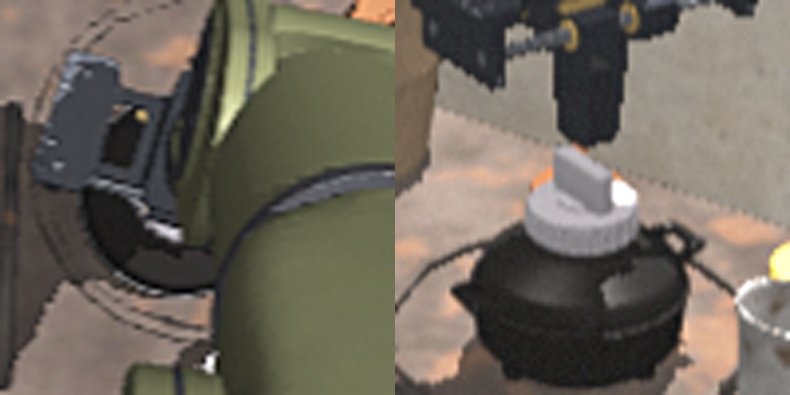

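```bash
python3 - <<'E'
from h import *
for z in(.109,.13,.16): print(ray("scene",348.1,155.4,z))
c=r.camera_params("scene");A=R.from_quat(c["attitude"])
for p in([.487,-.108,.109],[.487,-.105,.13],[.487,-.105,.103]):
    d=A.inv().apply(np.array(p)-c["position"]); print(d[:2]/d[2]*c["fx"]+[c["cx"],c["cy"]])
E
```

```text
[ 0.51688322 -0.15405771  0.109     ]
[ 0.49366935 -0.11977885  0.13      ]
[ 0.46050668 -0.07080905  0.16      ]
[347.23083774 166.66568284]
[346.72098384 158.68670484]
[346.37200187 169.56964846]
```

The picture shows the shut fingertips at about (348,155) full-frame, above the bar top. They are roughly 29 mm higher than the reported pose implies. I'll reopen, descend partway and look again.

Emit:
{"name": "carry_out", "arguments": {"plan": [{"rot": [0, 0, 0], "xyz": [0, 0, -0.01], "grip": 0}, {"rot": [0, 0, 0], "xyz": [0, 0, -0.01], "grip": 0}, {"rot": [0, 0, 0], "xyz": [0, 0, -0.01], "grip": 0}, {"rot": [0, 0, 0], "xyz": [0, 0, -0.01], "grip": 0}, {"rot": [0, 0, 0], "xyz": [0, 0, -0.01], "grip": 0}, {"rot": [0, 0, 0], "xyz": [0, 0, -0.01], "grip": 0}, {"rot": [0, 0, 0], "xyz": [0, 0, -0.01], "grip": 0}, {"rot": [0, 0, 0], "xyz": [0, 0, -0.01], "grip": 0}]}}

```text
clock: 3.63
tool_pos: [0.4863, -0.1077, 0.119]
eef_rot: [0.986, -0.164, -0.0, 0.0]
contact_force: [0.1, -0.4, -0.9]
opening: 0.588
finger_force: 0.0
```

```bash
python3 - <<'E'
from h import *; import cv2
go([.487,-.105,.107],-.33)
print(ray("scene",349.3,138,.183),ray("scene",348.1,155.4,.138))
b=r.snapshot("scene")[:,:,::-1]
cv2.imwrite("pics/c3.png",cv2.resize(b[60:220,260:440],None,fx=4,fy=3.7,interpolation=cv2.INTER_CUBIC))
E
```

```text
t 3.63 q [ 0.087  0.672  0.062  2.035 -0.091  0.437 -1.682] pos [ 0.4863 -0.1077  0.119 ] yaw -0.329 open 0.588 f [ 0.1 -0.4 -0.9] m [0.06 0.02 0.01] ff 0.0
xyz [-0.0002 -0.0028  0.012 ] rot [0.    0.    0.001]
[ 0.47946799 -0.10112448  0.183     ] [ 0.48482597 -0.10672024  0.138     ]
```

View pics/c3.png

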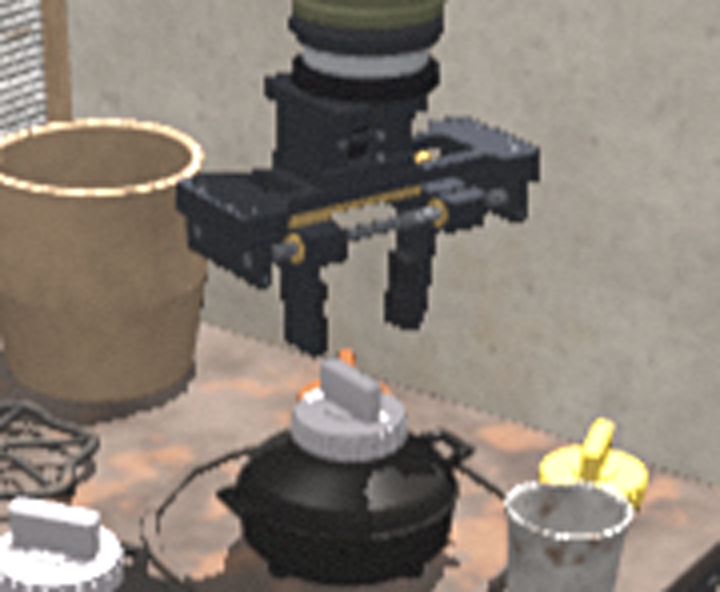

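```bash
python3 - <<'E'
from h import *
print([ray("top",325+u*90/395,160+v*90/395,z).round(4) for u,v in((75,55),(40,185)) for z in(.19,.22)])
E
```

```text
[array([ 0.5534, -0.0381,  0.19  ]), array([ 0.5491, -0.0364,  0.22  ]), array([ 0.4846, -0.0178,  0.19  ]), array([ 0.4825, -0.0167,  0.22  ])]
```

Emit:
{"name": "carry_out", "arguments": {"plan": [{"rot": [0, 0, 0], "xyz": [0, -0.002, 0], "grip": 0}, {"rot": [0, 0, 0], "xyz": [0, -0.002, 0], "grip": 0}, {"rot": [0, 0, 0], "xyz": [0, -0.002, 0], "grip": 0}, {"rot": [0, 0, 0], "xyz": [0, -0.002, 0.01], "grip": 0}, {"rot": [0, 0, 0], "xyz": [0, -0.002, 0.018], "grip": 0}, {"rot": [0, 0, 0], "xyz": [0, -0.002, 0.024], "grip": 0}, {"rot": [0, 0, 0], "xyz": [0, -0.002, 0.028], "grip": 0}, {"rot": [0, 0, 0], "xyz": [0, -0.002, 0.03], "grip": 0}]}}

```text
clock: 4.35
tool_pos: [0.4867, -0.1058, 0.0884]
eef_rot: [0.986, -0.164, -0.001, 0.0]
contact_force: [0.2, 0.6, 0.5]
opening: 0.999
finger_force: 0.0
```

Emit:
{"name": "carry_out", "arguments": {"plan": [{"rot": [0, 0, 0], "xyz": [0, 0, 0.002], "grip": 0}, {"rot": [0, 0, 0], "xyz": [0, 0, 0.004], "grip": 0}, {"rot": [0, 0, 0], "xyz": [0, 0, 0.004], "grip": 0}]}}

```text
clock: 4.6
tool_pos: [0.487, -0.1058, 0.085]
eef_rot: [0.986, -0.164, -0.0, 0.0]
contact_force: [0.3, -0.3, -0.2]
opening: 1.002
finger_force: 0.0
```

```bash
python3 - <<'E'
from h import *; import cv2
go([.487,-.105,.107],-.33)
b=r.snapshot("scene")[:,:,::-1]
cv2.imwrite("pics/c4.png",cv2.resize(b[90:220,280:420],None,fx=5,fy=4.6,interpolation=cv2.INTER_CUBIC))
E
```

```text
t 4.60 q [ 0.091  0.734  0.05   2.056 -0.097  0.353 -1.681] pos [ 0.487  -0.1058  0.085 ] yaw -0.329 open 1.002 f [ 0.3 -0.3 -0.2] m [0.03 0.02 0.05] ff 0.0
xyz [-0.0003 -0.0008 -0.022 ] rot [0.    0.    0.001]
```

View pics/c4.png

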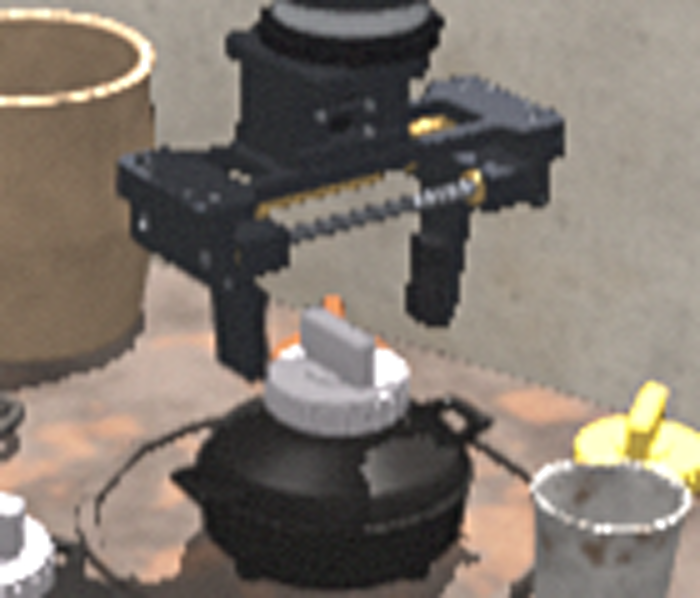

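The open tips now average (347.8,166) full-frame. That is about 4 px below the bar top and above the disc, so I'll go 5 mm lower and close.

Emit:
{"name": "carry_out", "arguments": {"plan": [{"rot": [0, 0, 0], "xyz": [0, 0, 0.003], "grip": 0}, {"rot": [0, 0, 0], "xyz": [0, 0, 0.005], "grip": 100}, {"rot": [0, 0, 0], "xyz": [0, 0, 0.005], "grip": 255}, {"rot": [0, 0, 0], "xyz": [0, 0, 0.005], "grip": 255}, {"rot": [0, 0, 0], "xyz": [0, 0, 0.005], "grip": 255}, {"rot": [0, 0, 0], "xyz": [0, 0, 0.005], "grip": 255}, {"rot": [0, 0, 0], "xyz": [0, 0, 0.005], "grip": 255}, {"rot": [0, 0, 0], "xyz": [0, 0, 0.005], "grip": 255}], "squeeze": 10}}

```text
clock: 5.32
tool_pos: [0.4872, -0.1058, 0.0802]
eef_rot: [0.986, -0.164, 0.0, 0.0]
contact_force: [0.4, 1.3, 0.3]
opening: 0.495
finger_force: 0.0
```

Emit:
{"name": "carry_out", "arguments": {"plan": [{"rot": [0, 0, 0], "xyz": [0, 0, 0], "grip": 255}, {"rot": [0, 0, 0], "xyz": [0, 0, 0], "grip": 255}, {"rot": [0, 0, 0], "xyz": [0, 0, 0], "grip": 255}, {"rot": [0, 0, 0], "xyz": [0, 0, 0], "grip": 255}, {"rot": [0, 0, 0], "xyz": [0, 0, 0], "grip": 255}, {"rot": [0, 0, 0], "xyz": [0, 0, 0], "grip": 255}, {"rot": [0, 0, 0], "xyz": [0, 0, 0], "grip": 255}]}}

```text
clock: 5.9
tool_pos: [0.4875, -0.1051, 0.0802]
eef_rot: [0.987, -0.163, 0.0, -0.0]
contact_force: [0.6, 2.2, 1.0]
opening: 0.133
finger_force: 10.0
```

```bash
python3 -c "
from h import *
go([.487,-.105,.08],-.33)"
```

```text
t 5.90 q [ 0.092  0.743  0.047  2.059 -0.098  0.341 -1.681] pos [ 0.4875 -0.1051  0.0802] yaw -0.328 open 0.133 f [0.6 2.2 1. ] m [ 0.6 -0.1 -0. ] ff 9.996639497985598
xyz [-0.0005  0.      0.0002] rot [-0.001 -0.     0.002]
```

The grip is on the bar: opening 11.7 mm, with low forces. I'll squeeze firmer and try +yaw gently, which is the ordinary loosening direction.

Emit:
{"name": "carry_out", "arguments": {"plan": [{"rot": [0, 0, 0], "xyz": [0, 0, 0], "grip": 255}, {"rot": [0, 0, 0], "xyz": [0, 0, 0], "grip": 255}, {"rot": [0, 0, -0.04], "xyz": [0, 0, 0], "grip": 255}, {"rot": [0, 0, -0.08], "xyz": [0, 0, 0], "grip": 255}, {"rot": [0, 0, -0.12], "xyz": [0, 0, 0], "grip": 255}, {"rot": [0, 0, -0.16], "xyz": [0, 0, 0], "grip": 255}, {"rot": [0, 0, -0.16], "xyz": [0, 0, 0], "grip": 255}], "squeeze": 30}}

```text
clock: 6.48
tool_pos: [0.4876, -0.1051, 0.0802]
eef_rot: [0.997, -0.083, 0.0, -0.001]
contact_force: [1.8, 5.4, 1.5]
opening: 0.138
finger_force: 31.2
```

```bash
python3 -c "
from h import *
go([.487,-.105,.08],-.33)"
```

```text
t 6.48 q [ 0.113  0.741  0.012  2.058 -0.028  0.342 -1.589] pos [ 0.4876 -0.1051  0.0802] yaw -0.167 open 0.138 f [1.8 5.4 1.5] m [ 1.22 -0.34 -0.69] ff 31.20636825748079
xyz [-0.0006 -0.      0.0002] rot [-0.001 -0.001  0.163]
```

Moment is −0.69 N·m at +0.16 rad, so that is a hard stop. Now I'll try the other way.

Emit:
{"name": "carry_out", "arguments": {"plan": [{"rot": [0, 0, 0.08], "xyz": [0, 0, 0], "grip": 255}, {"rot": [0, 0, 0.16], "xyz": [0, 0, 0], "grip": 255}, {"rot": [0, 0, 0.22], "xyz": [0, 0, 0], "grip": 255}, {"rot": [0, 0, 0.28], "xyz": [0, 0, 0], "grip": 255}, {"rot": [0, 0, 0.34], "xyz": [0, 0, 0], "grip": 255}, {"rot": [0, 0, 0.4], "xyz": [0, 0, 0], "grip": 255}, {"rot": [0, 0, 0.46], "xyz": [0, 0, 0], "grip": 255}, {"rot": [0, 0, 0.46], "xyz": [0, 0, 0], "grip": 255}]}}

```text
clock: 7.15
tool_pos: [0.4874, -0.1057, 0.0802]
eef_rot: [0.951, -0.309, 0.0, -0.0]
contact_force: [1.7, 3.2, 1.6]
opening: 0.131
finger_force: 30.0
```

```bash
python3 -c "
from h import *
go([.487,-.105,.08],-.33)"
```

```text
t 7.15 q [ 0.053  0.747  0.111  2.061 -0.226  0.345 -1.852] pos [ 0.4874 -0.1057  0.0802] yaw -0.628 open 0.131 f [1.7 3.2 1.6] m [ 0.86 -0.38 -0.11] ff 29.976047803647816
xyz [-0.0007 -0.0003  0.0002] rot [-0.    -0.    -0.298]
```

It turns freely this way (0.1 N·m). Continuing.

Emit:
{"name": "carry_out", "arguments": {"plan": [{"rot": [0, 0, 0.08], "xyz": [0, 0, 0], "grip": 255}, {"rot": [0, 0, 0.16], "xyz": [0, 0, 0], "grip": 255}, {"rot": [0, 0, 0.24], "xyz": [0, 0, 0], "grip": 255}, {"rot": [0, 0, 0.32], "xyz": [0, 0, 0], "grip": 255}, {"rot": [0, 0, 0.4], "xyz": [0, 0, 0], "grip": 255}, {"rot": [0, 0, 0.48], "xyz": [0, 0, 0], "grip": 255}, {"rot": [0, 0, 0.56], "xyz": [0, 0, 0], "grip": 255}, {"rot": [0, 0, 0.56], "xyz": [0, 0, 0], "grip": 255}]}}

```text
clock: 7.82
tool_pos: [0.487, -0.106, 0.0802]
eef_rot: [0.829, -0.56, -0.0, 0.0]
contact_force: [1.7, 3.4, 1.2]
opening: 0.134
finger_force: 30.0
```

```bash
python3 -c "
from h import *
go([.487,-.105,.08],-1.55)"
```

```text
t 7.82 q [-0.02   0.76   0.235  2.065 -0.461  0.367 -2.174] pos [ 0.487  -0.106   0.0802] yaw -1.188 open 0.134 f [1.7 3.4 1.2] m [ 0.73 -0.32 -0.08] ff 29.9738990329206
xyz [-0.0009 -0.0004  0.0002] rot [ 0.    -0.     0.362]
```

Emit:
{"name": "carry_out", "arguments": {"plan": [{"rot": [0, 0, 0.08], "xyz": [0, 0, 0], "grip": 255}, {"rot": [0, 0, 0.16], "xyz": [0, 0, 0], "grip": 255}, {"rot": [0, 0, 0.24], "xyz": [0, 0, 0], "grip": 255}, {"rot": [0, 0, 0.31], "xyz": [0, 0, 0], "grip": 255}, {"rot": [0, 0, 0.37], "xyz": [0, 0, 0], "grip": 255}, {"rot": [0, 0, 0.37], "xyz": [0, 0, 0], "grip": 255}]}}

```text
clock: 8.32
tool_pos: [0.4867, -0.106, 0.0802]
eef_rot: [0.712, -0.702, -0.0, 0.0]
contact_force: [0.2, 2.2, 1.0]
opening: 0.13
finger_force: 30.0
```

Emit:
{"name": "carry_out", "arguments": {"plan": [{"rot": [0, 0, 0], "xyz": [0, 0, -0.002], "grip": 255}, {"rot": [0, 0, 0], "xyz": [0, 0, -0.004], "grip": 255}, {"rot": [0, 0, 0], "xyz": [0, 0, -0.004], "grip": 255}]}}

```text
clock: 8.57
tool_pos: [0.4866, -0.106, 0.0842]
eef_rot: [0.712, -0.702, -0.0, 0.0]
contact_force: [0.1, 1.3, -0.6]
opening: 0.131
finger_force: 30.0
```

```bash
python3 -c "
from h import *
go([.487,-.105,.18],-1.55)"
```

```text
t 8.57 q [-0.075  0.766  0.328  2.066 -0.605  0.404 -2.396] pos [ 0.4866 -0.106   0.0842] yaw -1.557 open 0.131 f [ 0.1  1.3 -0.6] m [ 0.49 -0.15  0.04] ff 29.980277423746884
xyz [-0.001  -0.0004 -0.0958] rot [ 0.001  0.    -0.007]
```

The cap is lifting freely, and the force change matches its weight. Raising to 10 cm.

Emit:
{"name": "carry_out", "arguments": {"plan": [{"rot": [0, 0, 0], "xyz": [0, 0, -0.01], "grip": 255}, {"rot": [0, 0, 0], "xyz": [0, 0, -0.024], "grip": 255}, {"rot": [0, 0, 0], "xyz": [0, 0, -0.04], "grip": 255}, {"rot": [0, 0, 0], "xyz": [0, 0, -0.058], "grip": 255}, {"rot": [0, 0, 0], "xyz": [0, 0, -0.076], "grip": 255}, {"rot": [0, 0, 0], "xyz": [0, 0, -0.089], "grip": 255}, {"rot": [0, 0, 0], "xyz": [0, 0, -0.096], "grip": 255}, {"rot": [0, 0, 0], "xyz": [0, 0, -0.096], "grip": 255}]}}

```text
clock: 9.23
tool_pos: [0.4874, -0.1068, 0.1812]
eef_rot: [0.711, -0.703, 0.001, -0.0]
contact_force: [-0.5, 0.5, -1.7]
opening: 0.131
finger_force: 30.0
```

Emit:
{"name": "carry_out", "arguments": {"plan": [{"rot": [0, 0, 0], "xyz": [0, 0, 0], "grip": 255}, {"rot": [0, 0, 0], "xyz": [0, 0, 0], "grip": 255}, {"rot": [0, 0, 0], "xyz": [0, 0, 0], "grip": 255}]}}

```text
clock: 9.48
tool_pos: [0.4863, -0.1057, 0.1792]
eef_rot: [0.711, -0.703, -0.001, 0.001]
contact_force: [0.2, -0.5, -2.2]
opening: 0.131
finger_force: 30.0
```

```bash
python3 - <<'E'
from h import *; import cv2
go([.487,-.105,.18],-1.55)
b=r.snapshot("scene")[:,:,::-1]
cv2.imwrite("pics/c5.png",cv2.resize(b[60:220,260:440],None,fx=4,fy=3.7,interpolation=cv2.INTER_CUBIC))
E
```

```text
t 9.48 q [-0.186  0.622  0.502  1.993 -0.483  0.647 -2.499] pos [ 0.4863 -0.1057  0.1792] yaw -1.559 open 0.131 f [ 0.2 -0.5 -2.2] m [ 0.13 -0.09  0.03] ff 29.977863309904933
xyz [-0.0007 -0.0007 -0.0008] rot [ 0.002  0.    -0.009]
```

View pics/c5.png

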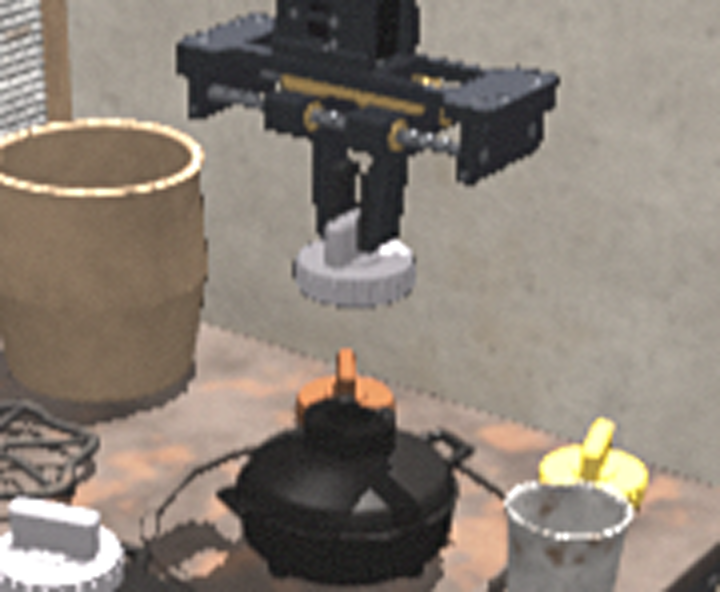

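The cap hangs level in the fingers at crop (355,270), well clear of the open neck at (348,425). The cup and the other cap are untouched. Handing in.

```bash
python3 -c "
from plant import r
print(r.finish_job())"
```

```text
the job is handed in; nothing more can be done
None
```

The cap of the steamer behind the tin cup is off and held level about 10 cm above its neck, and the job is handed in: it stopped hard turned anticlockwise, so it came off clockwise (reverse thread); the other cap, cup and spice tin were not touched.

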